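# Clear the print bed, then show the nozzle to the head camera in an inspection mirror

## Robot

A 6-joint arm with a two-finger parallel gripper is mounted at the origin on the work surface. World frame = base frame: x ahead of the robot, y to its left, z up, the work surface at z = 0. Lengths are in mm, angles in rad, forces in N, time in s.
With the tool pointing down it reaches from about 350 to 875 mm from the base axis. Payload 4.2 kg.
Tool frame: the origin (TCP) lies midway between the tips of the shut fingers; the grasp point (between the pads) lies 19 mm behind it (manip.grip_point_offset is the distance from the TCP to the grasp point, in mm); z points along the fingers, y is the direction in which the jaws open and shut (so a half turn about z gives the same grasp; the last joint's range is limited). The gripper opens to 87 mm and grips with 3 to 60 N. Pads are 19 mm wide; open, the fingers measure 117 mm over their backs; the gripper's body (75 mm by 190 mm) begins 51 mm behind the grasp point.
Start: joints at [-1.044, 0.385, 0.008, 0, -1.194, -0.259], TCP at [165.398, -602.696, 222.55] pointing down, gripper open.
Joint ranges: [-3.14, 3.14], [-1.21, 2.06], [-1.07, 1.41], [-3.16, 2.05], [-2.99, -0.16], [-3.1, 3.1]. Speed limits (rad/s): [2.79, 2.79, 3.14, 3.14, 3.14, 3.14].

## Interface

Orientations are given as a unit quaternion [w, x, y, z].
In Python, from bench import manip gives the robot as it stands. The module is installed in compiled form; this text tells all that it offers.
- The arm moves only by the tool arm_command, never from a script. Its argument "plan" is a list of rows, each a list of 4 numbers: the shift along the world's x, y, z scaled (see below), then the turn about the world's z scaled (see below). In form: [[x, y, z, turn], ...]. A call has 1 to 12 rows; each row is the pose to reach, as a shift and turn from the pose measured when the call began, turning the shorter way round; what a row does not reach only later rows make up. The controller multiplies each number of a shift by 50 cm and each number of a turn by 180 degrees. A row lasts 1/10 s, in which the tool goes at most 50 mm and 8.59 degrees, less where a joint would pass 70% of its speed; a pose out of reach is approached as far as the arm can. A call with a number of a shift or a turn outside -1 to 1 is refused whole. A call with a gripper value outside its range is refused whole. "grip" is the opening, from -1 (shut) to 1 (fully open), set as the call begins (left out, the last holds). The fingers move at their own pace and stop on an object; "newtons" is the grip in N (left out, the last holds). Time passes only in rows, so rows that repeat a pose let the fingers close. It gives the time, the measured TCP pose, the force and the opening at its end, in the units of the state.
- manip.state(): the state, without advancing time (a new reading comes with each control period).
- manip.camera(name): name is "scene" or "top"; returns a dict with "color" (480x640x3 uint8, blue, green, red), "K" (3x3 intrinsics, pixels), "R" (3x3) and "t" (3): a world point X has camera coordinates R X + t. Camera axes: x right, y down, z forward; pixel columns grow to the right and rows downward; lengths in mm; the calibration is good to about 2 mm. A picture is of the moment at which its call begins. There is no depth.
- manip.hand_in(): hands the job in, once; it reports no verdict.
The state is a dict: "clock": time; "joints": joint angles; "qvel": joint speeds; "effort": joint torques, N m; "eef_pos": TCP position; "eef_rot": TCP orientation; "contact_force": force on the tool from outside, world axes, zero at the start; "moment": the same for the moment, N m; "grip_width": opening from 0.0 (shut) to 1.0 (fully open).
Only numpy, scipy, OpenCV 4.12 (cv2) and the standard library are available. Lean on these libraries where they do the work, as an engineer would, in place of code of your own. Each camera call takes 0.05 s, during which the arm holds its last target. There are 200 camera calls.

## Task

The print job is done and the nozzle is due for a check: take the two finished prints off the printer's bed and put them in the tote. Then pick up the inspection mirror from its rest and hold it by its handle, glass up, about 80 mm straight below the nozzle, tilted so that the camera on the print head sees the nozzle tip from below, reflected in the middle of the glass; finish while still holding the mirror there, steady and resting on nothing. Do not touch the print head or its camera or knock the beam that carries it, and leave the glue bottle, the white printed frame and the screwdriver where they are.

Things in the scene. Friction and masses are not known exactly. Their poses are not given: they have to be found in the camera images.
- cap_center (a point): finished print 1: a round green cap, 48 mm across up to 20 mm height, 40 mm across above that, 28 mm high in all, 30 g, standing flat on the print bed. The point is on its axis, 14 mm above its underside.
- sled_center (a point): finished print 2: a green U-shaped sled, 60 mm long (own x), 36 mm wide over its two upright cheeks (own y), 30 mm high, cheeks 5 mm thick, 35 g, standing flat on the print bed, cheeks up. The point is at its middle, 15 mm above its underside.
- tote: open grey plastic tote on the table, fixed, 260 mm long (own x), 180 mm wide (own y), 70 mm high, walls and floor 4 mm. Origin: centre of its underside.
- printer: desktop 3D printer with one column, fixed; own x points away from the robot's side to its rear, own y to its left where the column stands (column middle at x 85, y 165 mm, 437 mm high). Bed: a square sheet 220 x 220 mm whose top is 75 mm above the table, from x -210 to +10 mm and y -110 to +110 mm, run out towards the robot. Nothing lies above the front 160 mm of the bed. Origin: on the table, in the nozzle's row.
- bed_middle (a point): middle of the print bed's top face, 75 mm above the table; axes as the printer.
- gantry: the printer's cross beam, fixed: 20 mm thick, 40 mm high, level, along own y from -190 to +245 mm (motor at the + end). Origin at nozzle height in the nozzle's row; the beam lies 40 to 60 mm behind it (+x) and 40 to 80 mm above it.
- head: the print head, fixed on the front (robot side) of the beam; where along the beam and how high above the bed varies. Own axes parallel to the printer's. Origin at the nozzle tip. The head fills x -34 to +40, y -30 to +30 mm from 6 mm to 116 mm above the nozzle tip; its camera stands out on a bracket to -y, to y -138 mm, nowhere lower than 9 mm above the nozzle tip and x -14 to +19 mm.
- nozzle (a point): tip of the brass nozzle, the lowest point of the print head, 200 to 240 mm above the table; axes as the print head. This is the mark to be seen in the mirror.
- lens (a point): middle of the camera's lens on the print head, 100 mm to the nozzle's -y side and 20 mm above its tip; it looks down at 45 degrees at the spot 80 mm below the nozzle. Axes as the print head.
- sight (a point): a point on the straight line from nozzle tip to lens, 36 percent of the way from the nozzle (36 mm to its -y side, 7 mm above it). With the glass 80 mm straight below the nozzle, the lens sees the nozzle tip in the middle of the glass when the square line out of the glass's centre passes through this point (the glass then leans 22.5 degrees towards the lens).
- rest: white printed rest, fixed: base 170 x 60 mm, 6 mm thick, two posts 10 mm thick, 130 mm apart along own x, with slots open upwards (10 mm deep) that carry the mirror's handle, slot floor 46 mm above the table. Origin: centre of its underside.
- mirror_grip (a point): inspection mirror, loose, 110 g, 272 mm long, lying level on the rest, glass up. The point is the middle of its grip: black bar of rectangular section, 14 mm wide (own y) and 12 mm high (own z), running from -85 to +70 mm along own x; the middle lies half-way between the two posts of the rest, 52 mm above the table. Own x points along the handle to the glass, own z out of the glass. It balances about 10 mm from this point towards the glass.
- mirror_glass (a point): centre of the mirror's round glass (disc 50 mm across, 5 mm thick), 150 mm from the middle of the grip along own x and in line with the grip's axis. Own z is the square line out of the glass.
- mirror: the same inspection mirror; origin on the grip's underside, 6 mm below the middle of the grip.
- cap: the round cap; origin at the centre of its underside.
- sled: the U-shaped sled; origin at the centre of its underside.
- glue: white dropper bottle of glue, 42 mm across, 120 mm high, to be left alone. Origin at its underside.
- frame: white printed canister frame, 72 mm across, 118 mm high, to be left alone. Origin at its underside.
- driver: screwdriver, 160 mm long, lying on the table just in front of the printer, to be left alone. Own x points to its tip.
Not all that is in view belongs to the job. Leave any blue or yellow look-alike of the cap alone. Leave any purple look-alike of the sled alone.

How it is judged (in metres and radians):
On the way, in this order (a step that is already met when the one before it is completed fails the run):
1. both prints lie in the tote, let go, with the mirror still on its rest (x of cap_center in the frame of tote between -0.125 and 0.125 m and y of cap_center in the frame of tote between -0.085 and 0.085 m and z of cap_center in the frame of tote between 0 and 0.06 m and x of sled_center in the frame of tote between -0.125 and 0.125 m and y of sled_center in the frame of tote between -0.085 and 0.085 m and z of sled_center in the frame of tote between 0 and 0.06 m and contact force between the fingers and cap below 0.1 N and contact force between the fingers and sled below 0.1 N and distance of mirror_grip from where it was at the start of the episode below 0.02 m), for 0.2 s.
2. the mirror is held below the nozzle, tilted so that the camera sees the nozzle tip in it (horizontal distance between mirror_glass and nozzle below 0.018 m and z of mirror_glass in the frame of nozzle between -0.105 and -0.055 m and x of sight in the frame of mirror_glass between -0.012 and 0.012 m and y of sight in the frame of mirror_glass between -0.012 and 0.012 m and z of sight in the frame of mirror_glass above 0.03 m and contact force between the fingers and mirror above 1 N), for 0.2 s.
At the end, for the whole second after the job is handed in: Both prints lie let go in the tote. The gripper alone holds the mirror, still: glass centre within 18 mm of the nozzle's vertical line, 55 to 105 mm below its tip; the square line from the glass centre passes within 12 mm (along and across the handle) of the sight point (all of step 2 and x of cap_center in the frame of tote between -0.125 and 0.125 m and y of cap_center in the frame of tote between -0.085 and 0.085 m and z of cap_center in the frame of tote between 0 and 0.06 m and x of sled_center in the frame of tote between -0.125 and 0.125 m and y of sled_center in the frame of tote between -0.085 and 0.085 m and z of sled_center in the frame of tote between 0 and 0.06 m and contact force between the fingers and cap below 0.1 N and contact force between the fingers and sled below 0.1 N and contact force between mirror and printer below 0.2 N and contact force between mirror and gantry below 0.2 N and contact force between mirror and head below 0.2 N and contact force between mirror and rest below 0.2 N and contact force between mirror and tote below 0.2 N and linear speed of mirror below 0.02 m/s and angular speed of mirror below 0.15 rad/s); the arm keeps its last pose, push and grip.
It fails at once if the print head, its nozzle or its camera is touched (contact force between anything else and head above 1 N).
It fails at once if the beam that carries the print head is knocked (contact force between anything else and gantry above 5 N).
It fails at once if the glue bottle is shifted by more than 30 mm (distance of glue from where it was at the start of the episode above 0.03 m).
It fails at once if the white printed frame is shifted by more than 30 mm (distance of frame from where it was at the start of the episode above 0.03 m).
It fails at once if the screwdriver is shifted by more than 30 mm (distance of driver from where it was at the start of the episode above 0.03 m).
It also fails if it takes over 72 s, if anything falls off the work surface, if the arm or the gripper's body presses on something with over 40 N, if the wrist force passes 120 N, or if a joint passes its speed limit or range.

## Working session

There is one attempt and no reset: what is moved stays moved. The work goes in short steps, Python scripts to look and compute and a tool call to move; the robot and the scene stay as the last step left them, time stands still between calls to the robot, and variables do not carry over. Pictures are saved under pics/ and viewed, about 8 in all and at most 12, crops included, and the job is handed in when it is done.

Besides the shell and the picture viewer there is one more tool, called after "Request:" as name([rows], argument=value, ...), one row to a line, values as JSON. arm_command: Moves the arm, as the interface text tells. Shifts and turns lie within -1 to 1; 1 stands for 50 cm of shift or 180 degrees of turn. Its arguments: {"type":"object","properties":{"plan":{"type":"array"},"grip":{"type":"number"},"newtons":{"type":"number"}},"required":["plan"]}

```bash
mkdir -p pics; python3 - <<'E'
from bench import manip
import cv2,numpy as np
print(manip.state(), manip.grip_point_offset)
for n in("scene","top"):
    c=manip.camera(n); cv2.imwrite(f"pics/{n}0.png",c["color"]); np.savez(f"{n}.npz",**{k:c[k] for k in("K","R","t","color")})
    print(n,c["K"],c["R"],c["t"],"pos",-c["R"].T@c["t"])
E
```

```text
{'clock': 0.0, 'joints': array([-1.04436140e+00,  3.85569326e-01,  6.62115912e-03, -5.15082831e-04,
       -1.19399364e+00, -2.58596042e-01]), 'qvel': array([ 4.72814813e-04,  5.32814433e-06, -3.66392342e-04, -2.30119261e-03,
       -3.96319189e-04, -1.81585006e-04]), 'effort': array([-2.89591671e-04, -3.90665174e+01,  1.87399936e+01,  4.21955913e+00,
        1.09657366e-02, -2.05873976e-04]), 'eef_pos': array([ 165.26392614, -602.12661838,  221.4476817 ]), 'eef_rot': array([-1.89169712e-04, -1.33425256e-01,  9.91058269e-01,  1.08271996e-03]), 'contact_force': array([-0.40444545, -0.18950683, -0.15639541]), 'moment': array([-0.00499008, -0.08325309,  0.00655756]), 'grip_width': 0.9985506619194356} 18.700000000000003
scene [[515.40216443   0.         317.14767137]
 [  0.         515.40216443 222.94973412]
 [  0.           0.           1.        ]] [[ 0.91022834  0.4141007  -0.00223356]
 [ 0.28920095 -0.63953009 -0.71229494]
 [-0.29639026  0.64770509 -0.70187672]] [-495.31288392  -33.90488174 1377.85507827] pos [ 869.03596768 -709.01752469  941.82782251]
top [[604.75771539   0.         316.78426432]
 [  0.         604.75771539 241.30912434]
 [  0.           0.           1.        ]] [[-0.01236183 -0.999909   -0.00540106]
 [-0.98416008  0.0131221  -0.17679579]
 [ 0.17685058  0.00312998 -0.98423273]] [  38.14873415  556.66429281 1450.41617444] pos [ 291.81142407   26.30087976 1526.16902616]
```

View pics/scene0.png

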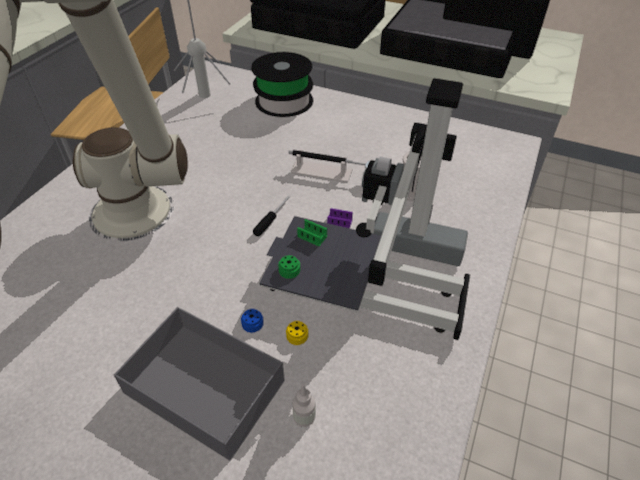

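View pics/top0.png

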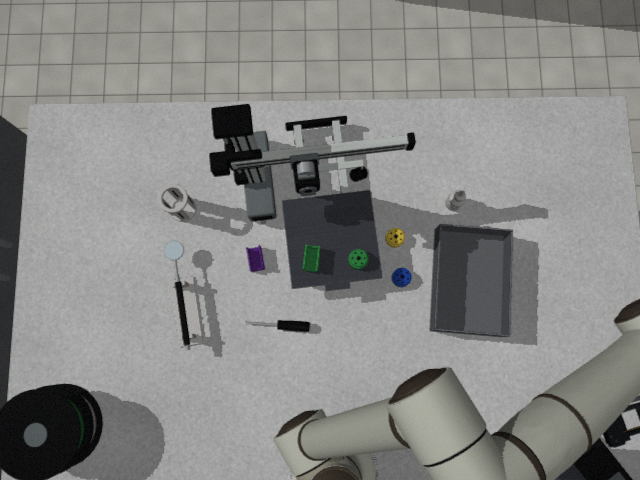

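The scene view shows the prints at about (289,265) and (312,232), the tote at (200,380), the head at (378,180) and the print-head camera at (363,230). In the top view the mirror lies from (187,345) to (174,250), the cap is at (358,259) and the sled at (311,258).

```bash
cat > h.py <<'E'
import numpy as np,cv2
def cam(n,c=None):
    return c if c is not None else dict(np.load(f"{n}.npz"))
def ray(c,uv):
    d=c["R"].T@np.linalg.solve(c["K"],np.array([*uv,1.])); o=-c["R"].T@c["t"]; return o,d/np.linalg.norm(d)
def onz(c,uv,z):
    o,d=ray(c,uv); return o+d*(z-o[2])/d[2]
def proj(c,X):
    p=c["K"]@(c["R"]@np.asarray(X,float)+c["t"]); return p[:2]/p[2]
def tri(cs,uvs):
    A=np.zeros((3,3));b=np.zeros(3);r=[]
    for c,uv in zip(cs,uvs):
        o,d=ray(c,uv);P=np.eye(3)-np.outer(d,d);A+=P;b+=P@o
    X=np.linalg.solve(A,b)
    return X,[np.round(proj(c,X)-uv,1) for c,uv in zip(cs,uvs)]
E
python3 - <<'E'
from h import *
T,S=cam("top"),cam("scene")
for n,c in(("top",T),("scene",S)):
    hsv=cv2.cvtColor(c["color"],cv2.COLOR_BGR2HSV)
    m=cv2.inRange(hsv,(50,120,50),(80,255,255))
    k,l,s,ce=cv2.connectedComponentsWithStats(m)
    for i in range(1,k):
        if s[i,4]>60:
            pts=np.argwhere(l==i)[:,::-1].astype(np.float32)
            hull=cv2.convexHull(pts); M=cv2.moments(hull); hc=(M["m10"]/M["m00"],M["m01"]/M["m00"])
            print(n,s[i],np.round(hc,1),cv2.minAreaRect(hull),[np.round(onz(c,hc,z),1) for z in(90,100)])
a=cv2.resize(T["color"][95:275,195:435],None,fx=3.3,fy=3.3,interpolation=cv2.INTER_CUBIC)
b=cv2.resize(S["color"][120:300,255:475],None,fx=3.3,fy=3.3,interpolation=cv2.INTER_CUBIC)
cv2.imwrite("pics/a.png",a);cv2.imwrite("pics/b.png",b)
E
```

```text
top [302 245  18  27 395] [310.9 258. ] ((310.9390563964844, 258.04876708984375), (15.570846557617188, 25.730548858642578), 6.340191841125488) [array([509.3,  45.6,  90. ]), array([507.8,  45.5, 100. ])]
top [348 249  20  20 305] [357.7 258.7] ((357.5, 258.5), (19.0, 19.0), 90.0) [array([506.2, -66.8,  90. ]), array([504.7, -66.2, 100. ])]
scene [257  75  51  21 634] [282.2  84.4] ((282.24200439453125, 85.55032348632812), (19.10472297668457, 50.319759368896484), 87.70938873291016) [array([141.4, 612.7,  90. ]), array([149.9, 597.2, 100. ])]
scene [297 219  30  27 484] [311.7 232.1] ((311.55853271484375, 231.8731689453125), (29.683290481567383, 20.114791870117188), 24.775142669677734) [array([510.5,  44.4,  90. ]), array([514.7,  35.6, 100. ])]
scene [278 255  22  24 401] [288.8 266.6] ((288.5, 266.5), (23.0, 21.0), 90.0) [array([509.1, -71. ,  90. ]), array([513.3, -78.5, 100. ])]
```

View pics/a.png

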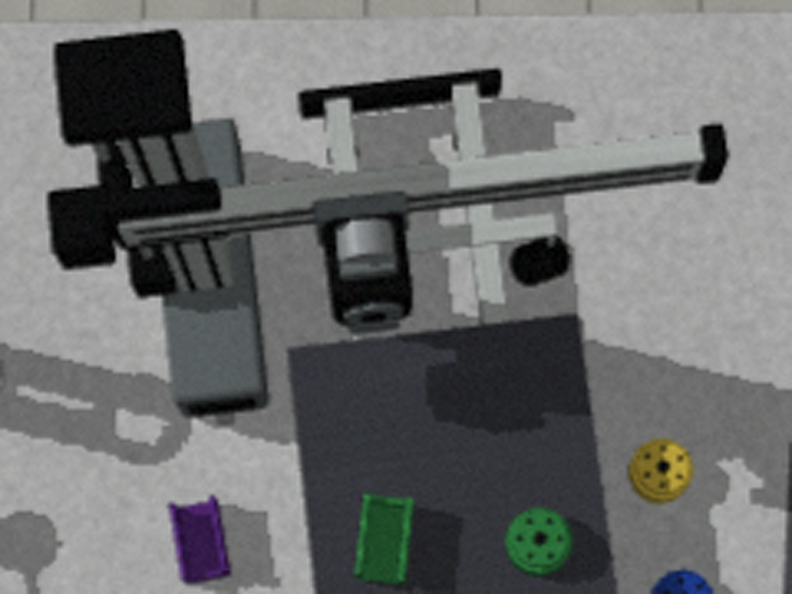

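View pics/b.png

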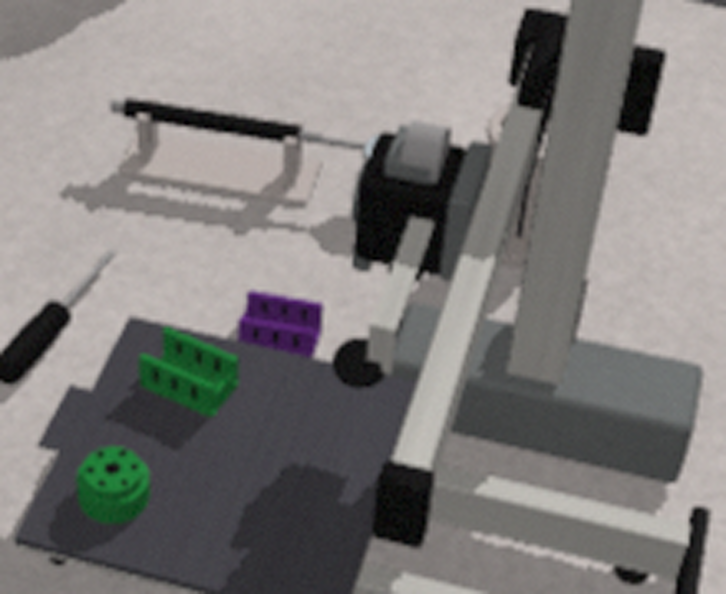

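The crops show the beam from (120,235) to (720,150) in the top crop and its end cap at (405,505) in the scene crop. The nozzle is hidden, so I will get its position from the bed, beam and head geometry.

```bash
python3 - <<'E'
from h import *
T,S=cam("top"),cam("scene")
img=T["color"]; hsv=cv2.cvtColor(img,cv2.COLOR_BGR2HSV)
print("bedpix",img[230,300],img[245,340],"tab",img[300,250],"bar",img[310,183],"tote",img[280,490],img[280,455],"shadow",img[262,375])
g=img.max(2)
roi=np.zeros_like(g);roi[192:292,278:388]=1
m=((g<75)&(roi>0)).astype(np.uint8)
k,l,s,c=cv2.connectedComponentsWithStats(m);i=1+s[1:,4].argmax();print("bed comp",s[i])
cnt=np.argwhere(l==i)[:,::-1]
W=np.array([onz(T,p,75)[:2] for p in cnt],np.float32)
print("bed",cv2.minAreaRect(W),cv2.boxPoints(cv2.minAreaRect(W)).round(1).tolist())
# mirror bar
roi[:]=0;roi[270:355,165:198]=1
m=((g<60)&(roi>0)).astype(np.uint8);k,l,s,c=cv2.connectedComponentsWithStats(m);i=1+s[1:,4].argmax()
W=np.array([onz(T,p,58)[:2] for p in np.argwhere(l==i)[:,::-1]],np.float32)
print("bar",s[i],cv2.minAreaRect(W),cv2.boxPoints(cv2.minAreaRect(W)).round(1).tolist())
# glass
roi[:]=0;roi[236:266,160:190]=1
m=((hsv[...,0]>85)&(hsv[...,0]<125)&(hsv[...,1]>20)&(roi>0)).astype(np.uint8);W=np.argwhere(m)[:,::-1]
print("glass",len(W),W.mean(0),onz(T,W.mean(0),54.5),W.min(0),W.max(0))
# tote rim approx corners
for p in((439,226),(512,230),(432,332),(509,336)):print("tote",onz(T,p,70).round(1))
f=12
a=cv2.resize(T["color"][125:162,395:425],None,fx=f,fy=f,interpolation=cv2.INTER_NEAREST)
b=cv2.resize(S["color"][248:292,362:395],None,fx=f,fy=f,interpolation=cv2.INTER_NEAREST)
o=np.zeros((530,780,3),np.uint8);o[:a.shape[0],:a.shape[1]]=a;o[:b.shape[0],380:380+b.shape[1]]=b
o=np.clip(o.astype(int)*2,0,255).astype(np.uint8)
cv2.imwrite("pics/c.png",o)
E
```

```text
bedpix [59 51 53] [58 52 52] tab [171 172 171] bar [17 15 14] tote [86 84 81] [57 55 54] shadow [39 35 32]
bed comp [ 282  192  100   99 7427]
bed ((552.109375, -5.5467529296875), (235.8498077392578, 218.9272918701172), 6.203038692474365) [[423.0, 90.5], [446.70001220703125, -127.0999984741211], [681.2000122070312, -101.5999984741211], [657.5, 116.0]]
bar [175 281  15  64 359] ((385.1929626464844, 358.53570556640625), (154.12327575683594, 14.518827438354492), 9.78529167175293) [[308.0, 352.6000061035156], [310.5, 338.29998779296875], [462.3999938964844, 364.5], [459.8999938964844, 378.79998779296875]]
glass 268 [173.25746269 249.8358209 ] [539.58026124 385.64885087  54.5       ] [164 241] [182 259]
tote [ 587.6 -269.5   70. ]
tote [ 575.2 -447.7   70. ]
tote [ 330.5 -240.5   70. ]
tote [ 318.9 -422.8   70. ]
```

View pics/c.png

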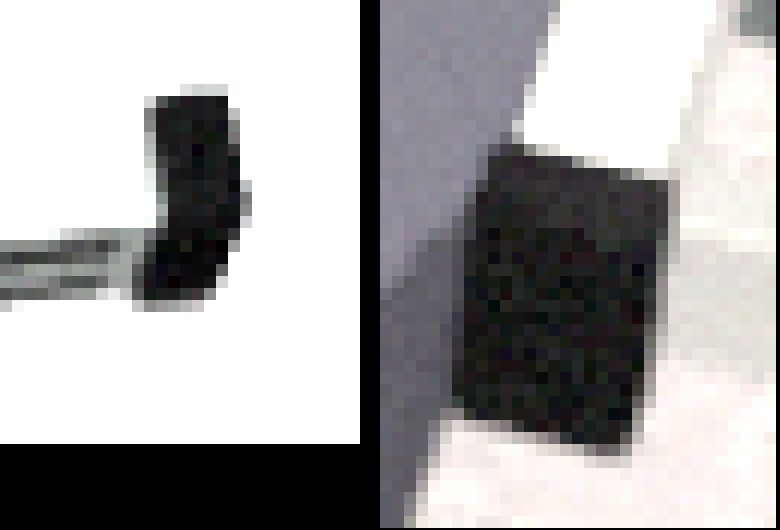

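```bash
python3 - <<'E'
from h import *
T,S=cam("top"),cam("scene")
a=np.radians(6.2);ex=np.array([np.cos(a),np.sin(a)]);ey=np.array([-ex[1],ex[0]]);O=np.array([659.4,6.1])
pr=lambda X:np.r_[[(X[:2]-O)@ex,(X[:2]-O)@ey],X[2]].round(1)
for n,t,s in(("rear",(413.5,132.4),(385.4,267.3)),("front",(414.8,141.0),(369.4,265)),("inner rear",(407.2,132.4),(385.9,262.3)),("inner front",(408,142),(371.3,259.6)),("bot outer front",(412.5,149.6),(367.8,281.3)),
  ("camera tip",(195+540/3.3,95+260/3.3),(255+360/3.3,120+362/3.3))):
    X,r=tri((T,S),(t,s));print(n,X.round(1),pr(X),r)
# head side edges in top crop a, on planes near head front/top
for zn in(200,220,240):
  for p in((333,290),(410,285),(318,205),(405,200),(372,315)):
    X=onz(T,(195+p[0]/3.3,95+p[1]/3.3),zn+(80 if p[1]<250 else 116));print(zn,p,pr(X))
  X=onz(T,(195+540/3.3,95+260/3.3),zn+20);print("cam",pr(X))
E
```

```text
rear [ 742.6 -175.6  311.2] [  63.1 -189.6  311.2] [array([-0.5, -0.9]), array([-1.3,  0.3])]
front [ 720.4 -179.1  311.1] [  40.6 -190.7  311.1] [array([0.3, 0.6]), array([ 0.8, -0.2])]
inner rear [ 741.3 -163.3  310.5] [  63.1 -177.2  310.5] [array([-0.1, -0.1]), array([-0.1,  0. ])]
inner front [ 718.8 -165.2  309.1] [  40.6 -176.7  309.1] [array([0.4, 0.7]), array([ 1. , -0.2])]
bot outer front [ 718.3 -179.5  268.1] [  38.5 -190.9  268.1] [array([-0.2, -0.4]), array([-0.6,  0.1])]
camera tip [667.6 -61.8 261. ] [  0.8 -68.4 261. ] [array([-0.2, -0.4]), array([-0.5,  0.1])]
200 (333, 290) [-19.5  68.2 316. ]
200 (410, 285) [-22.1  19.9 316. ]
200 (318, 205) [ 48.8  71.6 280. ]
200 (405, 200) [ 45.2  15.  280. ]
200 (372, 315) [-38.5  45.9 316. ]
cam [ 11.6 -72.9 220. ]
220 (333, 290) [-25.1  68.1 336. ]
220 (410, 285) [-27.8  20.6 336. ]
220 (318, 205) [ 42.2  71.4 300. ]
220 (405, 200) [ 38.7  15.7 300. ]
220 (372, 315) [-43.9  46.1 336. ]
cam [  5.9 -70.9 240. ]
240 (333, 290) [-30.8  67.9 356. ]
240 (410, 285) [-33.4  21.2 356. ]
240 (318, 205) [ 35.6  71.3 320. ]
240 (405, 200) [ 32.1  16.5 320. ]
240 (372, 315) [-49.2  46.3 356. ]
cam [ 1.00e-01 -6.88e+01  2.60e+02]
```

Request:
arm_command([
  [0.54,0.9,0,-0.05],
  [0.54,0.9,0,-0.05],
  [0.54,0.9,0,-0.05],
  [0.54,0.9,0,-0.05],
  [0.54,0.9,0,-0.05],
  [0.54,0.9,0,-0.05],
  [0.54,0.9,0,-0.05],
  [0.54,0.9,0,-0.05],
  [0.54,0.9,0,-0.05],
  [0.54,0.9,0,-0.05],
  [0.54,0.9,0,-0.05],
  [0.54,0.9,0,-0.05],
], grip=1)

```text
clock: 1.3
eef_pos: [436.6, -149.7, 221.3]
eef_rot: [-0.0, -0.058, 0.998, 0.001]
contact_force: [0.1, -0.8, -0.5]
grip_width: 0.999
```

Request:
arm_command([
  [0.142,0.39,-0.1,0],
  [0.142,0.39,-0.1,0],
  [0.142,0.39,-0.1,0],
  [0.142,0.39,-0.1,0],
  [0.142,0.39,-0.1,0],
  [0.142,0.39,-0.1,0],
  [0.142,0.39,-0.16,0],
  [0.142,0.39,-0.2,0],
  [0.142,0.39,-0.24,0],
  [0.142,0.39,-0.28,0],
  [0.142,0.39,-0.28,0],
])

```text
clock: 2.4
eef_pos: [505.2, 42.9, 79.3]
eef_rot: [-0.003, -0.056, 0.998, 0.0]
contact_force: [0.3, -0.4, -0.4]
grip_width: 0.999
```

Request:
arm_command([
  [0,0,0,0],
  [0,0,0,0],
  [0,0,0,0],
  [0,0,0,0],
  [0,0,0,0],
  [0,0,0,0],
  [0,0,0.05,0],
  [0,0,0.1,0],
  [0,0,0.2,0],
  [0,0,0.26,0],
  [0,0,0.26,0],
], grip=-1, newtons=12)

```text
clock: 3.5
eef_pos: [508.0, 43.7, 214.5]
eef_rot: [0.002, -0.057, 0.998, 0.001]
contact_force: [0.4, 0.7, -0.9]
grip_width: 0.078
```

```bash
python3 - <<'E'
from bench import manip
import cv2,numpy as np
print(manip.state()["grip_width"])
o=[]
for n,(r0,c0) in(("scene",(130,220)),("top",(150,220))):
    c=manip.camera(n)["color"]; o.append(cv2.resize(c[r0:r0+180,c0:c0+200],None,fx=2,fy=2,interpolation=cv2.INTER_CUBIC))
cv2.imwrite("pics/d.png",np.hstack(o));print(manip.state()["grip_width"])
E
```

```text
0.07819403811173237
0.030202281174326186
```

View pics/d.png

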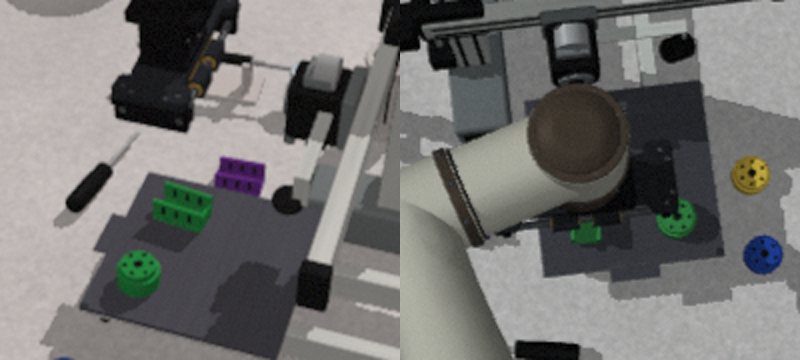

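The fingers closed slower than my wait. The picture shows the sled untouched at its old place, with the scene pixel at about (311,233). I'll retry with a longer wait.

Request:
arm_command([
  [0,0,0,0],
  [0,0,0,0],
  [0,0,0,0],
  [0,0,0,0],
  [0,0,0,0],
  [0,0,0,0],
  [0,0.003,-0.05,0],
  [0,0.003,-0.1,0],
  [0,0.003,-0.17,0],
  [0,0.003,-0.23,0],
  [0,0.003,-0.268,0],
  [0,0.003,-0.268,0],
], grip=1)

```text
clock: 4.8
eef_pos: [505.4, 44.7, 75.9]
eef_rot: [-0.003, -0.057, 0.998, 0.0]
contact_force: [-0.9, 0.6, -0.1]
grip_width: 0.969
```

Request:
arm_command([
  [0,0,0,0],
  [0,0,0,0],
  [0,0,0,0],
  [0,0,0,0],
  [0,0,0,0],
  [0,0,0,0],
  [0,0,0,0],
  [0,0,0,0],
  [0,0,0,0],
  [0,0,0,0],
  [0,0,0,0],
  [0,0,0,0],
], grip=-1, newtons=12)

```text
clock: 6.0
eef_pos: [505.4, 44.7, 75.9]
eef_rot: [-0.003, -0.057, 0.998, 0.0]
contact_force: [0.9, -0.0, 0.2]
grip_width: 0.425
```

Request:
arm_command([
  [0,0,0.08,0],
  [0,0,0.16,0],
  [0,0,0.24,0],
  [-0.23,-0.77,0.24,-0.07],
  [-0.23,-0.77,0.24,-0.07],
  [-0.23,-0.77,0.24,-0.07],
  [-0.23,-0.77,0.24,-0.07],
  [-0.23,-0.77,0.24,-0.07],
  [-0.23,-0.77,0.24,-0.07],
  [-0.23,-0.77,0.24,-0.07],
  [-0.23,-0.77,0.24,-0.07],
  [-0.23,-0.77,0.24,-0.07],
])

```text
clock: 7.2
eef_pos: [388.4, -344.5, 195.5]
eef_rot: [-0.003, 0.057, 0.998, 0.0]
contact_force: [0.2, -0.1, -0.5]
grip_width: 0.428
```

Request:
arm_command([
  [0,0,0,0],
  [0,0,-0.08,0],
  [0,0,-0.16,0],
  [0,0,-0.24,0],
  [0,0,-0.3,0],
  [0,0,-0.34,0],
  [0,0,-0.365,0],
  [0,0,-0.365,0],
])

```text
clock: 8.0
eef_pos: [387.7, -342.6, 11.3]
eef_rot: [-0.005, 0.056, 0.998, 0.001]
contact_force: [0.7, -0.0, -0.0]
grip_width: 0.425
```

Request:
arm_command([
  [0,0,0,0],
  [0,0,0,0],
  [0,0,0,0],
  [0,0,0,0],
  [0,0,0,0],
  [0,0,0,0],
  [0,0,0.06,0],
  [0,0,0.15,0],
  [0,0,0.25,0],
  [0,0,0.37,0],
  [0,0,0.37,0],
  [0,0,0.37,0],
], grip=1)

```text
clock: 9.2
eef_pos: [388.6, -343.1, 198.6]
eef_rot: [-0.002, 0.056, 0.998, 0.0]
contact_force: [0.1, 0.9, -0.5]
grip_width: 0.999
```

Request:
arm_command([
  [0.234,0.553,-0.02,0.07],
  [0.234,0.553,-0.02,0.07],
  [0.234,0.553,-0.02,0.07],
  [0.234,0.553,-0.02,0.07],
  [0.234,0.553,-0.02,0.07],
  [0.234,0.553,-0.02,0.07],
  [0.234,0.553,-0.02,0.07],
  [0.234,0.553,-0.08,0.07],
  [0.234,0.553,-0.15,0.07],
  [0.234,0.553,-0.21,0.07],
  [0.234,0.553,-0.24,0.07],
  [0.234,0.553,-0.24,0.07],
])

```text
clock: 10.4
eef_pos: [503.4, -67.3, 76.3]
eef_rot: [-0.006, -0.054, 0.999, -0.0]
contact_force: [0.6, 0.7, -1.2]
grip_width: 0.999
```

Request:
arm_command([
  [0,0,0,0],
  [0,0,0,0],
  [0,0,0,0],
  [0,0,0,0],
  [0,0,0,0],
  [0,0,0,0],
  [0,0,0,0],
  [0,0,0,0],
  [0,0,0,0],
  [0,0,0,0],
], grip=-1)

```text
clock: 11.4
eef_pos: [503.3, -67.3, 76.3]
eef_rot: [-0.006, -0.054, 0.999, -0.0]
contact_force: [-0.1, -0.0, 0.3]
grip_width: 0.537
```

Request:
arm_command([
  [0,0,0.08,0],
  [0,0,0.16,0],
  [0,0,0.22,0],
  [0.024,-0.556,0.22,-0.07],
  [0.024,-0.556,0.22,-0.07],
  [0.024,-0.556,0.22,-0.07],
  [0.024,-0.556,0.22,-0.07],
  [0.024,-0.556,0.22,-0.07],
  [0.024,-0.556,0.22,-0.07],
  [0.024,-0.556,0.22,-0.07],
  [0.024,-0.556,0.22,-0.07],
  [0.024,-0.556,0.1,-0.07],
])

```text
clock: 12.6
eef_pos: [520.3, -347.0, 143.3]
eef_rot: [0.002, 0.055, 0.998, -0.003]
contact_force: [2.0, -1.6, -1.1]
grip_width: 0.535
```

Request:
arm_command([
  [0,0,-0.05,0],
  [0,0,-0.12,0],
  [0,0,-0.19,0],
  [0,0,-0.25,0],
  [0,0,-0.27,0],
  [0,0,-0.27,0],
])

```text
clock: 13.2
eef_pos: [520.0, -345.7, 7.5]
eef_rot: [0.001, 0.054, 0.999, -0.003]
contact_force: [-0.2, -0.6, 0.3]
grip_width: 0.536
```

Request:
arm_command([
  [0,0,0,0],
  [0,0,0,0],
  [0,0,0,0],
  [0,0,0,0],
  [0,0,0,0],
  [0,0,0,0],
  [0,0,0.06,0],
  [0,0,0.15,0],
  [0,0,0.25,0],
  [0,0,0.34,0],
  [0,0,0.42,0],
  [0,0,0.42,0],
], grip=1)

```text
clock: 14.4
eef_pos: [522.9, -347.5, 225.3]
eef_rot: [0.007, 0.053, 0.999, -0.006]
contact_force: [0.7, 0.4, -0.4]
grip_width: 1.002
```

Request:
arm_command([
  [-0.2,0.5,0.05,-0.45],
  [-0.2,0.5,0.05,-0.45],
  [-0.2,0.5,0.05,-0.45],
  [-0.2,0.5,0.05,-0.45],
  [-0.2,0.5,0.05,-0.45],
  [-0.2,0.5,0.05,-0.45],
  [-0.2,0.5,0.05,-0.45],
  [-0.2,0.5,0.05,-0.45],
  [-0.2,0.5,0.05,-0.45],
  [-0.2,0.5,0.05,-0.45],
  [-0.2,0.5,0.05,-0.45],
  [-0.2,0.5,0.05,-0.45],
])

```text
clock: 15.6
eef_pos: [424.3, -129.6, 248.7]
eef_rot: [-0.013, 0.676, 0.737, 0.005]
contact_force: [0.2, -0.2, -0.3]
grip_width: 1.004
```

```bash
python3 - <<'E'
from bench import manip
import cv2
from h import *
s=manip.state();print(s["joints"],s["eef_pos"],s["eef_rot"])
c=manip.camera("scene");cv2.imwrite("pics/e.png",c["color"])
hsv=cv2.cvtColor(c["color"],cv2.COLOR_BGR2HSV);m=cv2.inRange(hsv,(50,120,40),(80,255,255))
k,l,st,ce=cv2.connectedComponentsWithStats(m)
for i in range(1,k):
    if st[i,4]>60:print(st[i],onz(c,ce[i],20).round())
# printer small parts near column front, from start top view
T=cam("top");a=np.radians(6.2);ex=np.array([np.cos(a),np.sin(a)]);ey=np.array([-ex[1],ex[0]]);O=np.array([659.4,6.1])
for z in(50,250,290,330):
  for p in((130,295),(170,290),(180,410),(265,400),(60,268),(118,262)):
    X=onz(T,(195+p[0]/3.3,95+p[1]/3.3),z)[:2]-O;print(z,p,round(X@ex),round(X@ey))
E
```

```text
[ 0.05264068  0.05993971 -0.34257999 -0.0283401  -1.17921242 -3.09636524] [ 424.25243261 -129.56600988  248.74521979] [-0.01312575  0.67565449  0.73708233  0.00532535]
[256  75  52  21 673] [ 87. 709.  20.]
[159 350  35  35 625] [ 398. -346.   20.]
[221 382  25  28 540] [ 528. -350.   20.]
50 (130, 295) 71 225
50 (170, 290) 71 194
50 (180, 410) -23 196
50 (265, 400) -23 131
50 (60, 268) 99 276
50 (118, 262) 98 231
250 (130, 295) 12 202
250 (170, 290) 12 176
250 (180, 410) -69 177
250 (265, 400) -69 121
250 (60, 268) 36 247
250 (118, 262) 36 208
290 (130, 295) 0 198
290 (170, 290) 1 172
290 (180, 410) -78 174
290 (265, 400) -78 119
290 (60, 268) 24 241
290 (118, 262) 23 203
330 (130, 295) -11 193
330 (170, 290) -11 168
330 (180, 410) -88 170
330 (265, 400) -88 118
330 (60, 268) 11 235
330 (118, 262) 11 199
```

View pics/e.png

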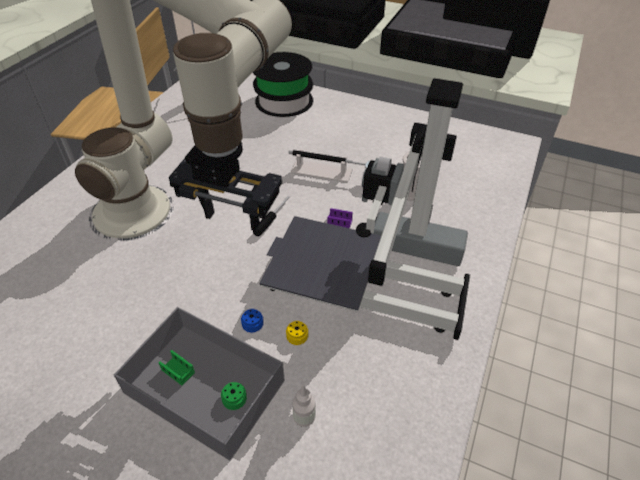

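Both prints stand in the tote, the sled at about (176,367) and the cap at (233,395), and the mirror is untouched. Joint 6 reached its limit, so I'll turn the other way to the half-turn equivalent.

Request:
arm_command([
  [-0.06,0.4,0,0.56],
  [-0.06,0.4,0,0.56],
  [-0.06,0.4,0,0.56],
  [-0.06,0.4,0,0.56],
  [-0.06,0.4,0,0.56],
  [-0.06,0.4,0,0.56],
  [-0.06,0.4,0,0.56],
  [-0.06,0.4,0,0.56],
  [-0.06,0.4,0,0.56],
  [-0.06,0.4,0,0.56],
  [-0.06,0.4,0,0.56],
  [-0.06,0.4,0,0.56],
])

```text
clock: 16.85
eef_pos: [393.8, 71.3, 248.7]
eef_rot: [-0.012, -0.141, 0.99, -0.007]
contact_force: [-0.4, 0.3, 0.1]
grip_width: 1.003
```

Request:
arm_command([
  [0,0.38,-0.1,0.55],
  [0,0.38,-0.1,0.55],
  [0,0.38,-0.1,0.55],
  [0,0.38,-0.1,0.55],
  [0,0.38,-0.1,0.55],
  [0,0.38,-0.1,0.55],
  [0,0.38,-0.1,0.55],
  [0,0.38,-0.1,0.55],
  [0,0.38,-0.1,0.55],
  [0,0.38,-0.1,0.55],
  [0,0.38,-0.1,0.55],
  [0,0.38,-0.1,0.55],
])

```text
clock: 18.05
eef_pos: [393.0, 261.7, 198.6]
eef_rot: [0.003, 0.846, -0.533, 0.014]
contact_force: [1.1, 0.7, 0.4]
grip_width: 1.0
```

```bash
python3 - <<'E'
from bench import manip
from h import *
s=manip.state();print(s["joints"],s["eef_pos"])
q=s["eef_rot"];from scipy.spatial.transform import Rotation as R
y=R.from_quat(q[[1,2,3,0]]).as_matrix()[:,1];print(np.degrees(np.arctan2(y[1],y[0])))
T,S=cam("top"),cam("scene");a=np.radians(6.2);ex=np.array([np.cos(a),np.sin(a)]);ey=np.array([-ex[1],ex[0]]);O=np.array([659.4,6.1])
for t,sc in(((130,295),(512,75)),((50,268),(512,75)),((118,210),(530,20)),((145,270),(530,60)),((60,190),(645,60)),((130,295),(500,125))):
    X,r=tri((T,S),((195+t[0]/3.3,95+t[1]/3.3),(255+sc[0]/3.3,120+sc[1]/3.3)));d=X[:2]-O;print(t,round(d@ex),round(d@ey),round(X[2]),r)
E
```

```text
[ 0.95192435  0.14120175 -0.4057828   0.03288473 -1.02838524 -0.52187387] [393.04739598 261.68314492 198.64361011]
-154.37603105573444
(130, 295) 20 205 271 [array([-2.8, -6. ]), array([-6.4,  1.6])]
(50, 268) 33 252 248 [array([1.1, 2.1]), array([ 2.2, -0.6])]
(118, 210) 42 195 330 [array([0.4, 0.9]), array([ 1. , -0.3])]
(145, 270) 30 191 294 [array([-3.1, -6.7]), array([-7.2,  1.8])]
(60, 190) 99 244 273 [array([-3.1, -7.3]), array([-7.6,  2.1])]
(130, 295) 24 207 231 [array([-1.3, -2.6]), array([-2.8,  0.7])]
```

Request:
arm_command([
  [-0.084,0.182,-0.1,0.412],
  [-0.084,0.182,-0.1,0.412],
  [-0.084,0.182,-0.1,0.412],
  [-0.084,0.182,-0.1,0.412],
  [-0.084,0.182,-0.1,0.412],
  [-0.084,0.182,-0.1,0.412],
  [-0.084,0.182,-0.1,0.412],
  [-0.084,0.182,-0.1,0.412],
  [-0.084,0.182,-0.1,0.412],
  [-0.084,0.182,-0.1,0.412],
  [-0.084,0.182,-0.1,0.412],
  [-0.084,0.182,-0.1,0.412],
])

```text
clock: 19.25
eef_pos: [350.7, 352.8, 148.6]
eef_rot: [-0.006, 0.996, 0.085, 0.013]
contact_force: [-0.5, 0.0, 0.0]
grip_width: 1.002
```

```bash
cat > st.py <<'E'
from bench import manip
from h import *
from scipy.spatial.transform import Rotation as R
s=manip.state();q=s["eef_rot"];M=R.from_quat(q[[1,2,3,0]]).as_matrix()
print(s["joints"].round(2),s["eef_pos"].round(1),"jaw",np.degrees(np.arctan2(M[1,1],M[0,1])).round(2),"z",M[:,2].round(3),"y",M[:,1].round(3),"w",s["grip_width"]*87,s["contact_force"].round(2),s["clock"])
E
python3 st.py
```

```text
[ 1.13  0.23 -0.43  0.02 -0.89  0.6 ] [350.7 352.8 148.6] jaw -80.25 z [ 0.025  0.014 -1.   ] y [ 0.169 -0.986 -0.01 ] w 87.1820814550742 [-0.46  0.02  0.  ] 19.25
```

Request:
arm_command([
  [0,0,-0.08,0],
  [0,0,-0.16,0],
  [0,0,-0.21,0],
  [0.001,0,-0.23,0],
  [0.001,0,-0.23,0],
  [0.001,0,-0.23,0],
])

```text
clock: 19.85
eef_pos: [351.8, 353.8, 34.6]
eef_rot: [-0.007, 0.996, 0.085, 0.014]
contact_force: [0.6, 0.3, 1.1]
grip_width: 1.001
```

Request:
arm_command([
  [0,0,0,0],
  [0,0,0,0],
  [0,0,0,0],
  [0,0,0,0],
  [0,0,0,0],
  [0,0,0,0],
  [0,0,0,0],
  [0,0,0,0],
  [0,0,0,0],
  [0,0,0,0],
  [0,0,0,0],
  [0,0,0,0],
], grip=-1, newtons=3)

```text
clock: 21.05
eef_pos: [351.8, 353.9, 34.6]
eef_rot: [-0.007, 0.996, 0.085, 0.014]
contact_force: [-0.0, 0.7, -0.2]
grip_width: 0.162
```

```bash
python3 st.py
```

```text
[ 1.12  0.39 -0.56  0.03 -0.59  0.59] [351.8 353.9  34.6] jaw -80.24 z [ 0.026  0.016 -1.   ] y [ 0.17  -0.985 -0.011] w 14.07295387490822 [-0.05  0.72 -0.21] 21.05
```

Request:
arm_command([
  [0,0,0.005,0],
  [0,0,0.01,0],
  [0,0,0.015,0],
  [0.001,0,0.02,0],
  [0.001,0,0.025,0],
  [0.002,0,0.03,0],
  [0.003,0,0.035,0],
  [0.003,0,0.037,0],
  [0.003,0,0.037,0],
])

```text
clock: 21.95
eef_pos: [353.4, 354.0, 53.3]
eef_rot: [-0.007, 0.996, 0.085, 0.014]
contact_force: [-0.3, -0.3, -0.3]
grip_width: 0.164
```

```bash
cat > look.py <<'E'
import sys
from bench import manip
from h import *
exec(open("st.py").read())
o=[]
for n,(r0,c0) in(("scene",(120,250)),("top",(215,130))):
    c=manip.camera(n); np.savez(f"{n}1.npz",**{k:c[k] for k in("K","R","t","color")})
    o.append(cv2.resize(c["color"][r0:r0+150,c0:c0+130],None,fx=3,fy=3,interpolation=cv2.INTER_CUBIC))
cv2.imwrite(sys.argv[1],np.hstack(o))
E
python3 look.py pics/f.png
```

```text
[ 1.12  0.36 -0.54  0.03 -0.64  0.6 ] [353.4 354.   53.3] jaw -80.24 z [ 0.026  0.016 -1.   ] y [ 0.17  -0.985 -0.012] w 14.257633772805624 [-0.32 -0.33 -0.34] 21.95
```

View pics/f.png

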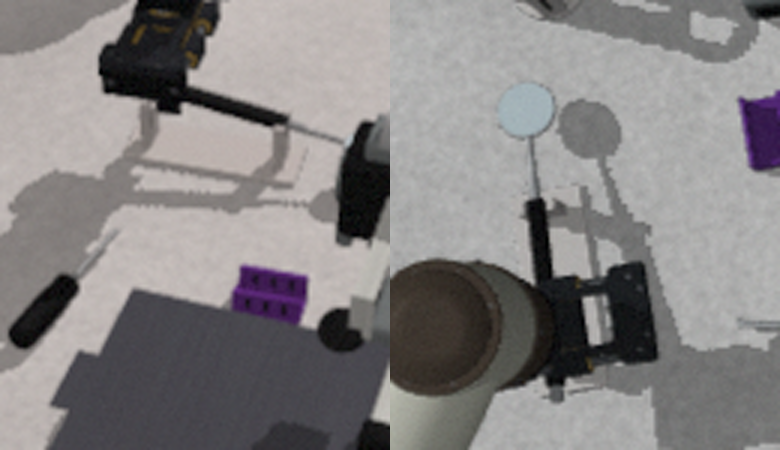

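The left half shows the handle now sloping down to the front post, and in the top view the glass is still over the rest line at (525,110). So it pivots as planned; I'll continue the arc.

Request:
arm_command([
  [0.001,0,0.005,0],
  [0.002,0,0.01,0],
  [0.004,0,0.015,0],
  [0.005,0.001,0.02,0],
  [0.007,0.001,0.025,0],
  [0.008,0.001,0.03,0],
  [0.01,0.002,0.035,0],
  [0.011,0.002,0.039,0],
  [0.011,0.002,0.039,0],
  [0.011,0.002,0.039,0],
])

```text
clock: 23.05
eef_pos: [359.0, 355.1, 72.7]
eef_rot: [-0.007, 0.996, 0.085, 0.014]
contact_force: [0.5, 0.1, -0.3]
grip_width: 0.162
```

Request:
arm_command([
  [0,0,0,0],
  [0,0,0,0],
  [0,0,0,0],
  [0,0,0,0],
  [0,0,0.02,0],
  [0,0,0.06,0],
  [0,0,0.1,0],
  [0,0,0.15,0],
  [0,0,0.2,0],
  [0,0,0.2,0],
  [0,0,0.2,0],
  [0,0,0.2,0],
], newtons=50)

```text
clock: 24.25
eef_pos: [358.4, 354.2, 171.7]
eef_rot: [-0.006, 0.996, 0.085, 0.013]
contact_force: [-0.2, 0.3, -2.0]
grip_width: 0.153
```

```bash
python3 look.py pics/g.png; python3 - <<'E'
from h import *
c=dict(np.load("top1.npz"));hsv=cv2.cvtColor(c["color"],cv2.COLOR_BGR2HSV);m=np.zeros(hsv.shape[:2],bool)
m[215:300,130:215]=((hsv[...,0]>85)&(hsv[...,0]<125)&(hsv[...,1]>20))[215:300,130:215]
W=np.argwhere(m)[:,::-1];print(len(W),W.mean(0),W.min(0),W.max(0))
for z in(80,100,120,140):print(onz(c,W.mean(0),z))
E
```

```text
[ 1.11  0.21 -0.39  0.02 -0.95  0.62] [358.4 354.2 171.7] jaw -80.26 z [ 0.025  0.015 -1.   ] y [ 0.169 -0.986 -0.01 ] w 13.339647718937357 [-0.19  0.32 -2.  ] 24.25
326 [170.34662577 256.86196319] [158 239] [204 299]
[518.1287955  385.96878861  80.        ]
[514.99890726 380.99471017 100.        ]
[511.86901902 376.02063173 120.        ]
[508.73913078 371.04655329 140.        ]
```

View pics/g.png

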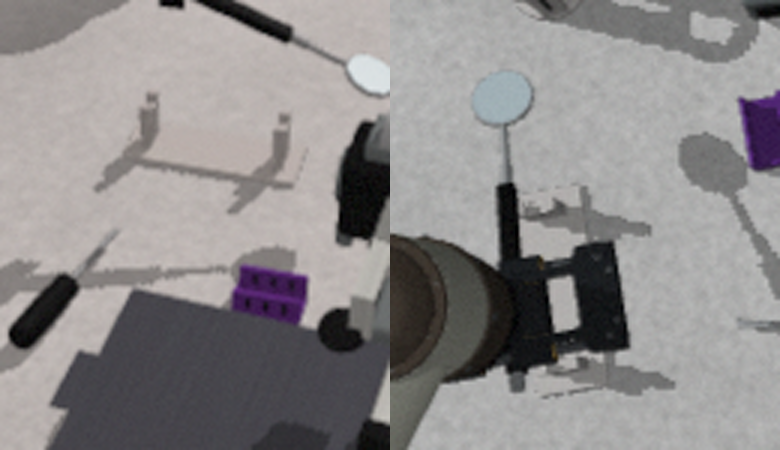

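The mirror is clear of the rest and held at a downward tilt. The glass shows at (372,73) in the left half and (503,97) in the right. Next I triangulate it.

```bash
cat > gl.py <<'E'
from bench import manip
from h import *
def blob(c,box,lo=(85,18,120),hi=(125,255,255)):
    hsv=cv2.cvtColor(c["color"],cv2.COLOR_BGR2HSV);m=cv2.inRange(hsv,lo,hi);r=np.zeros_like(m);x0,y0,x1,y1=box;r[y0:y1,x0:x1]=m[y0:y1,x0:x1]
    k,l,s,ce=cv2.connectedComponentsWithStats(r);i=1+s[1:,4].argmax()
    h=cv2.convexHull(np.argwhere(l==i)[:,::-1].astype(np.float32));e=cv2.fitEllipse(h) if len(h)>4 else None
    return ce[i],s[i],e
E
python3 - <<'E'
from gl import *
T,S=dict(np.load("top1.npz")),dict(np.load("scene1.npz"))
t=blob(T,(145,220,200,270));print(t)
for lo in((85,18,120),(85,5,150),(0,0,200)):
    try:
        s=blob(S,(350,125,400,160),lo,(180,255,255));print(s)
        X,r=tri((T,S),(t[2][0],s[2][0]));g=np.array([357.9,353.9,190.4]);d=X-g
        print(X.round(1),r,"heading",np.degrees(np.arctan2(d[1],d[0])),"pitch",np.degrees(np.arctan2(-d[2],np.hypot(d[0],d[1]))),"L",np.linalg.norm(d))
    except Exception as e: print(e)
E
```

```text
(array([166.8401487 , 246.98513011]), array([157, 239,  20,  17, 269], dtype=int32), ((166.85557556152344, 246.92837524414062), (16.688060760498047, 20.123855590820312), 67.38833618164062))
attempt to get argmax of an empty sequence
(array([373.40666667, 144.41333333]), array([366, 138,  16,  13, 150], dtype=int32), ((373.401123046875, 144.46998596191406), (10.868154525756836, 16.931196212768555), 120.14872741699219))
[535.5 384.9 120.2] [array([0. , 0.1]), array([ 0.1, -0. ])] heading 9.884692314345324 pitch 21.268078000808195 L 193.4728620488152
(array([373.57746479, 144.01408451]), array([366, 138,  16,  13, 142], dtype=int32), ((373.54595947265625, 143.9934539794922), (10.213593482971191, 16.76106834411621), 120.0598373413086))
[535.5 384.6 121.8] [array([-0. , -0.1]), array([-0.1,  0. ])] heading 9.809700068196156 pitch 20.822457144891384 L 192.87389166097572
```

Request:
arm_command([
  [0,0,0.03,0],
  [0,0,0.068,-0.03],
  [0,-0.03,0.068,-0.07],
  [0,-0.06,0.068,-0.11],
  [0.02,-0.1,0.068,-0.15],
  [0.04,-0.14,0.068,-0.19],
  [0.06,-0.18,0.068,-0.23],
  [0.09,-0.22,0.068,-0.27],
  [0.12,-0.26,0.068,-0.31],
  [0.14,-0.3,0.068,-0.348],
  [0.15,-0.328,0.068,-0.348],
  [0.15,-0.328,0.068,-0.348],
])

```text
clock: 25.55
eef_pos: [433.5, 188.7, 204.5]
eef_rot: [0.003, 0.895, -0.446, 0.014]
contact_force: [-0.4, -0.4, -1.8]
grip_width: 0.157
```

```bash
python3 st.py; python3 - <<'E'
from gl import *
T,S=manip.camera("top"),manip.camera("scene")
a=cv2.resize(T["color"][95:265,195:330],None,fx=3,fy=3,interpolation=cv2.INTER_CUBIC)
b=cv2.resize(S["color"][75:245,330:460],None,fx=3,fy=3,interpolation=cv2.INTER_CUBIC)
o=np.hstack([a,b]);o=np.clip(o*1.6,0,255).astype(np.uint8);cv2.imwrite("pics/i.png",o)
E
```

```text
[ 0.77  0.13 -0.4   0.03 -1.03 -0.15] [433.5 188.7 204.5] jaw -143.02 z [ 0.022 -0.017 -1.   ] y [-0.799 -0.601 -0.007] w 13.616184293827073 [-0.4  -0.37 -1.84] 25.55
```

View pics/i.png

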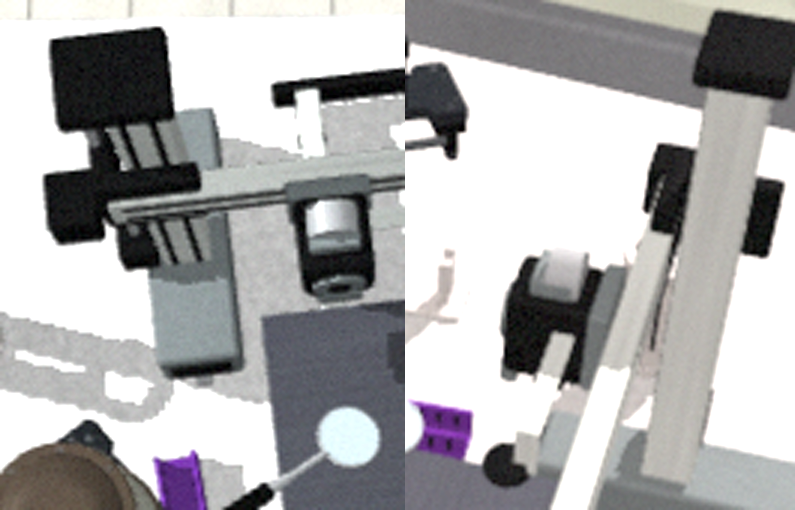

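The picture shows the mirror glass at (348,436) over the bed. The black box by the column at (130,250) sits low beside the column's foot, so only the beam motor at (75,205) matters, and it is more than 25 mm clear. I'll move straight in.

Request:
arm_command([
  [0.03,0,0,0],
  [0.06,0,0,0],
  [0.09,0,0,0],
  [0.12,0,0,0],
  [0.14,-0.003,0.002,0],
  [0.16,-0.003,0.002,0],
  [0.18,-0.005,0.002,0],
  [0.195,-0.006,0.002,0],
  [0.206,-0.006,0.002,0],
  [0.206,-0.006,0.002,0],
  [0.206,-0.006,0.002,0],
  [0.206,-0.006,0.002,0],
])

```text
clock: 26.85
eef_pos: [536.1, 187.1, 205.9]
eef_rot: [0.002, 0.895, -0.445, 0.014]
contact_force: [-0.2, -0.1, -1.1]
grip_width: 0.153
```

```bash
python3 st.py; python3 - <<'E'
from gl import *
from scipy.spatial.transform import Rotation as R
T,S=manip.camera("top"),manip.camera("scene")
a=cv2.resize(T["color"][95:265,195:330],None,fx=3,fy=3,interpolation=cv2.INTER_CUBIC)
b=cv2.resize(S["color"][75:245,330:460],None,fx=3,fy=3,interpolation=cv2.INTER_CUBIC)
cv2.imwrite("pics/j.png",np.clip(np.hstack([a,b])*1.6,0,255).astype(np.uint8))
s=manip.state();M=R.from_quat(s["eef_rot"][[1,2,3,0]]).as_matrix()
p=np.radians(21.05)
# mirror axes in world: heading from jaw, pitch p, roll from jaw axis
y=-M[:,1]; hd=np.array([-M[1,1]*-1,0,0]); h=np.cross(y,[0,0,1.]);h/=np.linalg.norm(h)
x=h*np.cos(p)-np.array([0,0,np.sin(p)]); z=np.cross(x,y);z/=np.linalg.norm(z)
g=s["eef_pos"]-18.7*M[:,2];G=g+193.1*x
a=np.radians(6.2);ex=np.array([np.cos(a),np.sin(a),0]);ey=np.array([-ex[1],ex[0],0])
N=np.array([654.6,49.8,229.6]);sg=N-36*ey+[0,0,7]
print("h",np.degrees(np.arctan2(h[1],h[0])),"G",G.round(1),"horiz",np.hypot(*(G-N)[:2]),"dz",(G-N)[2],"sight in glass",[(sg-G)@v for v in(x,y,z)])
for n,c in(("T",T),("S",S)):print(n,"proj G",proj(c,G))
E
```

```text
[ 0.64  0.29 -0.18  0.03 -1.09 -0.  ] [536.1 187.1 205.9] jaw -142.91 z [ 0.023 -0.016 -1.   ] y [-0.798 -0.603 -0.008] w 13.295375024621213 [-0.17 -0.08 -1.1 ] 26.85
h -52.897762113879644 G [644.4  43.7 155.4] horiz 11.853107959096334 dz -74.22472014557675 sight in glass [np.float64(0.8811695140626804), np.float64(-6.0029883400904955), np.float64(87.42328596291397)]
T proj G [310.61695482 196.56665   ]
S proj G [367.94328716 229.38524879]
```

View pics/j.png

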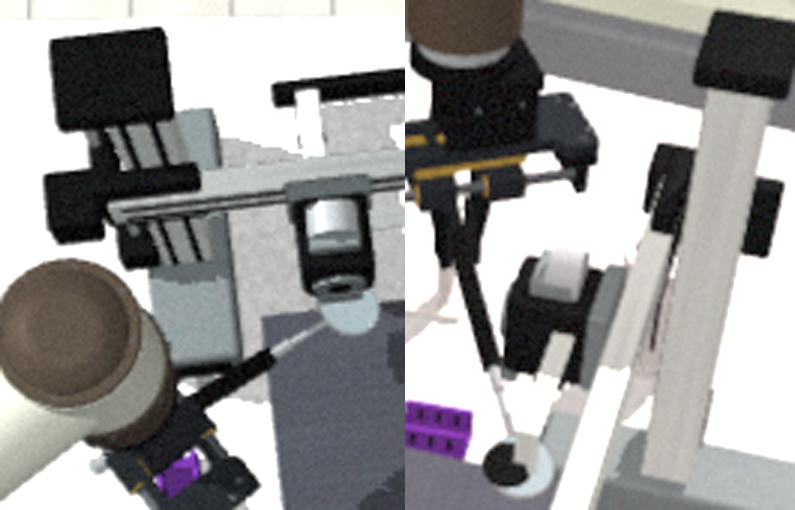

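Request:
arm_command([
  [0,0,0,0],
  [0,0,0,0],
  [0,0,0,0],
  [0,0,0,0],
  [0,0,0,0],
  [0,0,0,0],
])

```text
clock: 27.55
eef_pos: [536.1, 187.2, 206.0]
eef_rot: [0.002, 0.895, -0.445, 0.014]
contact_force: [0.2, -0.7, -0.8]
grip_width: 0.156
```

```bash
python3 st.py; python3 - <<'E'
from gl import *
c=manip.camera("scene");hsv=cv2.cvtColor(c["color"],cv2.COLOR_BGR2HSV);m=cv2.inRange(hsv,(50,120,40),(80,255,255))
k,l,st,ce=cv2.connectedComponentsWithStats(m)
print([(st[i][4],onz(c,ce[i],20).round()) for i in range(1,k) if st[i,4]>60])
print(np.abs(manip.state()["qvel"]).max()); print(manip.hand_in())
E
```

```text
[ 0.64  0.29 -0.18  0.03 -1.09 -0.  ] [536.1 187.2 206. ] jaw -142.9 z [ 0.023 -0.016 -1.   ] y [-0.798 -0.603 -0.009] w 13.533264748426987 [ 0.21 -0.74 -0.85] 27.55
[(np.int32(669), array([ 87., 709.,  20.])), (np.int32(621), array([ 398., -346.,   20.])), (np.int32(539), array([ 528., -350.,   20.]))]
0.0009047093682352726
the job is handed in; nothing more can be done
None
```

I put both prints in the tote, then took the mirror off its rest and handed the job in while holding it under the nozzle, at about 28 s. No verdict was reported.

- **How it was done:** I pivoted the mirror about 21° in a light grip against the front post of the rest, then clamped it at 50 N. I carried it under the nozzle from the front left.
- **Prints:** in the last image the sled is at about (398, -346) and the cap at (528, -350), inside the tote and let go.
- **Glass position:** by calculation the glass centre is about 12 mm from the nozzle's vertical line (limit 18) and 74 mm below the tip (range 55 to 105).
- **Aim:** the square line from the glass passes the sight point within about 1 mm along and 6 mm across the handle (limit 12). I kept this offset on purpose so the gripper stays clear of the beam.
- **Steadiness:** joint speeds were below 0.001 rad/s at hand-in, with no contact seen at the head or beam.
- **Disagreements:** the glass in the images matched the calculated spot to about 2–3 mm. The nozzle itself was hidden, so its place comes from the bed, beam and head outlines, good to a few mm.
- **What went wrong on the way:** the first sled grasp closed too slowly and missed without touching it. Later, joint 6 ran into its limit during a turn, and I turned the other way.

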